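# Open the long slide-top peg box

### The job

Open the longer of the two slide-top boxes on the counter so that the clothes pegs can be taken out: lift its hatch by the pull, carry it over the little bumps in the track, slide it all the way open and let it down again to rest in the track. Leave the shorter box shut.

Things in the scene. Friction and masses are not known exactly. Their poses are not given: they have to be found in the camera images.
- long_box: The longer box, fixed: 112 (x) by 230 (y) by 85 mm high, wood with aluminium rails 6 mm thick along both long sides (their tops are the 85 mm). Origin at the centre of its underside, z up. The hatch opens along the box's own +y, over a fixed deck. Up to 8 mm ahead of the closed hatch's lugs a steel bump 8 mm high, 12 mm long, stands in each track and blocks it.
- long_grip (a point): Centre of the pull on the longer box's hatch: a block 46 (box x) by 26 (box y) by 40 mm high on a post, square to the box. Space beside it is free down to the rail tops. Shut and down it lies at about (0, -0.050 to -0.045, 0.121) m in the box's frame; fully open and down at (0, 0.050, 0.121).
- long_lift (a joint): Lift of the longer box's hatch, m: 0 down in the track, at most 0.026 (rigid stop). The hatch weighs 0.2 to 0.4 kg and sinks by its own weight when let go. To pass the bumps it must be lifted more than 0.008; 0.015 to 0.020 is safe.
- long_hatch (a joint): Travel of the longer box's hatch along the box's +y, m: 0 to 0.005 shut at the start, 0.100 fully open (rigid stop). About 1 N of friction. It must be lifted from 0.008 to 0.032 of travel; beyond that it may be let down. The hatch cannot turn.
- short_box: The shorter box, fixed, to be left shut: the same build and width, 150 mm long (its y), 85 mm high. Origin at the centre of its underside.
- short_grip (a point): Centre of the pull on the shorter box's hatch: a round knob 36 mm across and 40 mm high. Shut and down it lies at about (0, -0.030, 0.121) m in the short box's frame.

How it is judged:
By the outcome, as a careful person would: the job done as asked, in the order asked, and still so for the second after the job is handed in, with the robot touching nothing.
It also fails if it takes over 29 s, if anything falls off the work surface, if the arm or the gripper's body presses on something with over 40 N, if the wrist force passes 120 N, or if a joint passes its speed limit or range.

### The arm

A 6-joint arm with a two-finger parallel gripper is mounted at the origin on a cart in front of the work surface, level with it; the furniture and walls round the work are solid. World frame = base frame: x ahead of the robot, y to its left, z up, the work surface at z = 0. Lengths are in m, angles in rad, forces in N, time in s.
With the tool pointing down it reaches from about 0.275 to 0.875 m from the base axis. Payload 12.5 kg.
Tool frame: the origin (TCP) lies midway between the tips of the shut fingers; the grasp point (between the pads) lies 19 mm behind it; z points along the fingers, y is the line along which they close (so a half turn about z gives the same grasp; the last joint's range is limited). The gripper opens to 85 mm and grips with 20 to 120 N. Pads are 22 mm wide; open, the fingers measure 114 mm over their backs; the gripper's body (76 mm by 85 mm) begins 54 mm behind the grasp point. The pads swing forward as they close: fully open they stand 13 mm farther back than shut.
Start: joints at [1.21, 0.351, 1.652, -0, 1.139, -0.085], TCP at [0.15, 0.529, 0.231] pointing down, gripper open.
Joint ranges: [-2.75, 2.75], [-0.79, 2.1], [0.01, 2.65], [-1.57, 4.71], [0.07, 3.14], [-2.87, 2.87]. Speed limits (rad/s): [2.22, 2.22, 2.79, 3.14, 3.14, 3.14].

### API

Orientations are given as a 3x3 rotation matrix whose columns are the frame's x, y, z axes.
In Python, from plant import observe, read_camera, get_calibration, hand_in gives the robot as it stands.
- The arm moves only by the tool servo_tool, never from a script. Its argument "rows" is one flat list of numbers, 7 for each row, row after row: the finger opening in m, from 0 to 0.0854, then the shift along the tool's x, y, z in m, then the turn, a rotation vector about the tool's x, y, z in degrees. In form: [grip, dx, dy, dz, ax, ay, az, grip, dx, dy, dz, ax, ay, az, ...]. A call has 1 to 5 rows; each row shifts and turns the commanded pose from where the row before left it, along the tool's axes as they then stand; what a row does not reach is not made up. A row lasts 1/12 s, in which the tool goes at most 41.7 mm and 7.16 degrees, less where a joint would pass 70% of its speed; a pose out of reach is approached as far as the arm can. A call is refused whole if a number of a shift passes 0.0417 or a number of a turn 7.16, either way. A call with a gripper value outside its range is refused whole. The fingers move at their own pace and stop on an object; "grip_force" is the grip in N (left out, the last holds). Time passes only in rows, so rows that do not move let the fingers close. It gives the time, the measured TCP pose, the force, the opening and the grip force at its end, in the units of the state.
- observe(): the state, without advancing time (a new reading comes with each control period).
- read_camera(name): name is "scene" or "top"; returns (picture, depth): 400x640x3 uint8, red, green, blue; 400x640 float32, m along the optical axis (not along the pixel's ray), 0 where there is no reading.
- get_calibration(name): a dict with "fovy" (degrees; the focal length in pixels is half the picture's height over the tangent of half this angle, whatever the lens; pixels are square), "cx", "cy" (the principal point, pixels), "D" ([k1, k2, p1, p2, k3] as OpenCV has them; the pictures are not rectified), "cam_to_world" (4x4, takes a point from camera to world coordinates). Camera axes: x right, y down, z forward; pixel columns grow to the right and rows downward; lengths in m; the calibration is good to about 2 mm. A picture is of the moment at which its call begins. get_calibration takes no time and is no camera call.
- hand_in(): hands the job in; it is judged then, once.
The state is a dict: "time": time; "joints": joint angles; "dq": joint speeds; "joint_efforts": joint torques, N m; "position": TCP position; "orientation": TCP orientation; "ft_force": force on the tool from outside, world axes, zero at the start; "wrist_torque": the same for the moment, N m; "finger_gap": finger opening in m; "grasp_force": force on a finger pad.
Only numpy, scipy, OpenCV 4.12 (cv2) and the standard library are available. Lean on these libraries where they do the work, as an engineer would, in place of code of your own. Each camera call takes 0.05 s, during which the arm holds its last target. There are 200 camera calls.

## Working session

There is one attempt and no reset: what is moved stays moved. The work goes in short steps, Python scripts to look and compute and a tool call to move; the robot and the scene stay as the last step left them, time stands still between calls to the robot, and variables do not carry over. Pictures are saved under pics/ and viewed, at most 10 in all, crops included, and the job is handed in when it is done.

Besides the shell and the picture viewer there is one more tool, called after "Call:" by a JSON object that holds its "op" and its "data", one argument or row to a line. servo_tool: Moves the arm, as the interface text tells. Its arguments: {"type":"object","properties":{"rows":{"type":"array","items":{"type":"number"}},"grip_force":{"type":"number"}},"required":["rows"]}

```bash
mkdir -p pics
cat > h.py <<'E'
import numpy as np, cv2
from plant import *
def cam(n):
    c=get_calibration(n); f=200/np.tan(np.radians(c['fovy'])/2)
    return np.array([[f,0,c['cx']],[0,f,c['cy']],[0,0,1]]),np.array(c['D'],float),np.array(c['cam_to_world'])
def pts(n,dep):
    K,D,T=cam(n); v,u=np.mgrid[0:400,0:640]
    p=cv2.undistortPoints(np.stack([u,v],-1).reshape(-1,1,2).astype(float),K,D).reshape(400,640,2)
    P=np.concatenate([p,np.ones((400,640,1))],-1)*dep[...,None]
    return P@T[:3,:3].T+T[:3,3]
E
python3 - <<'E'
from h import *
for n in('top','scene'):
    im,d=read_camera(n); cv2.imwrite(f'pics/{n}0.png',im[...,::-1]); np.savez(f'{n}0.npz',im=im,d=d)
    print(n,cam(n)[2].round(3).tolist())
print({k:np.round(v,3).tolist() for k,v in observe().items()})
E
```

```text
top [[-0.129, -0.97, 0.207, 0.359], [-0.992, 0.126, -0.026, -0.018], [-0.0, -0.209, -0.978, 0.925], [0.0, 0.0, 0.0, 1.0]]
scene [[0.853, -0.366, 0.371, 0.193], [-0.521, -0.626, 0.58, -0.52], [0.02, -0.689, -0.725, 0.697], [0.0, 0.0, 0.0, 1.0]]
{'time': 0.1, 'joints': [1.21, 0.351, 1.652, -0.0, 1.139, -0.085], 'dq': [-0.0, -0.001, -0.0, -0.001, 0.002, 0.001], 'joint_efforts': [0.0, -50.683, -29.187, -0.0, 0.003, -0.0], 'position': [0.15, 0.529, 0.231], 'orientation': [[-0.962, 0.272, -0.0], [0.272, 0.962, -0.001], [0.0, -0.001, -1.0]], 'ft_force': [-0.52, -0.759, 0.195], 'wrist_torque': [0.018, -0.018, 0.02], 'grasp_force': 0.0, 'finger_gap': 0.085}
```

View pics/top0.png

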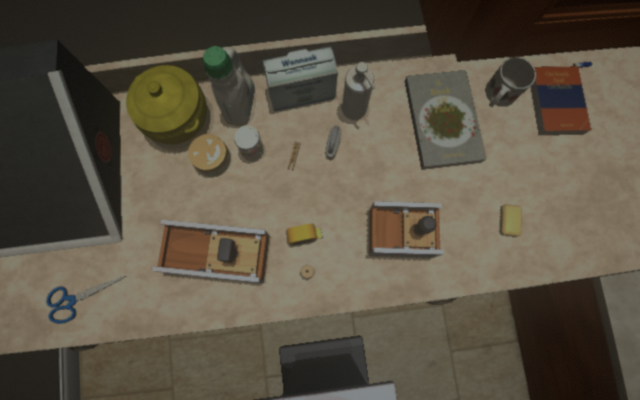

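View pics/scene0.png

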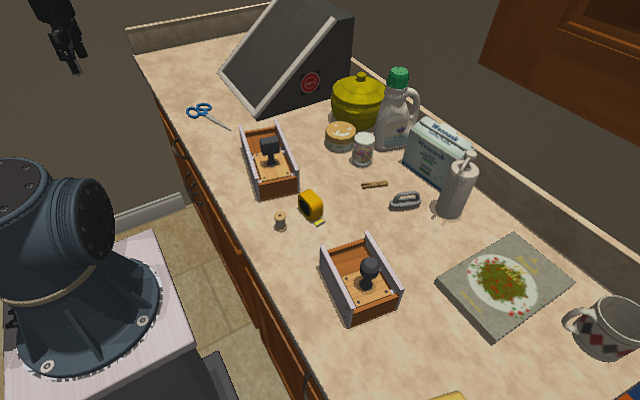

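The top view shows the long box at about (155–268, 222–282) with its block pull at (227, 250). The short box with the round knob is at (372–440, 203–258). The pull sits right of the long box's centre, so the box's +y points image-left, which is about world +y.

Run:
```python
from h import *
for n,(u0,v0,u1,v1) in (('top',(145,212,278,292)),('scene',(230,110,305,205))):
    z=np.load(f'{n}0.npz'); P=pts(n,z['d'])
    Q=P[v0:v1,u0:u1].reshape(-1,3); Q=Q[np.isfinite(Q).all(1)]
    r=Q[(abs(Q[:,2]-.085)<.006)]
    g=Q[(Q[:,2]>.130)&(Q[:,2]<.16)]
    print(n,len(r),len(g))
    R=cv2.minAreaRect((r[:,:2]*1000).astype(np.float32)); print('rails',R, cv2.boxPoints(R).round(0).tolist())
    G=cv2.minAreaRect((g[:,:2]*1000).astype(np.float32)); print('pull',G,np.median(g,0), np.percentile(g[:,2],[5,50,95]))
    yaw=np.radians(0)
```

```text
top 1004 316
rails ((482.9578552246094, 203.5980987548828), (230.93321228027344, 112.51618957519531), 76.89806365966797) [[402.0, 104.0], [512.0, 78.0], [564.0, 303.0], [454.0, 329.0]]
pull ((472.24029541015625, 158.09588623046875), (26.93085289001465, 46.01214599609375), 77.80587005615234) [0.47170424 0.15660623 0.1410329 ] [0.1351307  0.1410329  0.14347736]
scene 462 172
rails ((484.83941650390625, 201.15673828125), (233.72312927246094, 112.27272033691406), 76.78311157226562) [[403.0, 100.0], [513.0, 75.0], [566.0, 302.0], [457.0, 328.0]]
pull ((474.19659423828125, 156.1778106689453), (27.20700454711914, 46.180580139160156), 77.89590454101562) [0.47317744 0.15077008 0.13999669] [0.1321915  0.13999669 0.14215757]
```

Both views agree to about 2 mm. The rails measure 231×112 mm at z 0.085, and the box centre is (0.484, 0.2025) with its +y at 76.9°. The pull is 27×46 mm, at (0.473, 0.157), with its top at 0.141. All of these match the sizes given. I'll grip across the 26 mm side, since tool y is already within 3° of box y.

Call:
{"op": "servo_tool", "data": {
  "rows": [0.085,-0.012,-0.008,0,0,0,-1.4,0.085,-0.02,-0.013,0,0,0,-1.3,0.085,-0.026,-0.016,0,0,0,0,0.085,-0.026,-0.016,0,0,0,0,0.085,-0.026,-0.016,0,0,0,0],
  "grip_force": 50
}}

```text
time: 0.52
position: [0.2409, 0.4351, 0.231]
orientation: [[-0.974, 0.226, -0.0], [0.226, 0.974, -0.0], [0.0, -0.001, -1.0]]
ft_force: [-0.1, 0.8, 0.3]
finger_gap: 0.0848
grasp_force: 0.0
```

Call:
{"op": "servo_tool", "data": {
  "rows": [0.085,-0.026,-0.016,0,0,0,0,0.085,-0.026,-0.016,0,0,0,0,0.085,-0.026,-0.016,0,0,0,0,0.085,-0.026,-0.016,0,0,0,0,0.085,-0.026,-0.016,0,0,0,0]
}}

```text
time: 0.93
position: [0.3496, 0.3276, 0.2312]
orientation: [[-0.974, 0.227, -0.0], [0.227, 0.974, -0.0], [0.0, -0.0, -1.0]]
ft_force: [0.2, 1.1, 1.5]
finger_gap: 0.0852
grasp_force: 0.0
```

Call:
{"op": "servo_tool", "data": {
  "rows": [0.085,-0.026,-0.016,0,0,0,0,0.085,-0.026,-0.016,0,0,0,0,0.085,-0.026,-0.016,0,0,0,0,0.085,-0.026,-0.016,0,0,0,0,0.085,-0.02,-0.012,0,0,0,0]
}}

```text
time: 1.35
position: [0.4535, 0.225, 0.2311]
orientation: [[-0.974, 0.227, -0.0], [0.227, 0.974, -0.0], [0.0, -0.0, -1.0]]
ft_force: [0.6, 0.4, -0.6]
finger_gap: 0.0852
grasp_force: 0.0
```

```bash
cat >> h.py <<'E'
def to(p,yaw=76.85):
    s=observe(); R=np.array(s['orientation']); e=R.T@(np.array(p)-s['position'])
    b=np.radians(yaw); y=np.array([np.cos(b),np.sin(b),0]); z=np.array([0,0,-1.]); W=np.c_[np.cross(y,z),y,z]
    print(s['time'],np.round(s['position'],4),'d',e.round(4),'turn',np.degrees(cv2.Rodrigues(R.T@W)[0].ravel()).round(2),'F',np.round(s['ft_force'],1),'gap',s['finger_gap'],s['grasp_force'])
E
python3 -c "from h import *; to([.473,.157,.102])"
```

```text
1.35 [0.4535 0.225  0.2311] d [-0.0344 -0.0617  0.1291] turn [-0.02 -0.01  0.  ] F [ 0.6  0.4 -0.6] gap 0.08522559469114516 0.0
```

Call:
{"op": "servo_tool", "data": {
  "rows": [0.085,-0.012,-0.02,0,0,0,0,0.085,-0.012,-0.02,0,0,0,0,0.085,-0.008,-0.014,0,0,0,0,0.085,0,0,0,0,0,0,0.085,0,0,0,0,0,0]
}}

```text
time: 1.77
position: [0.4713, 0.1666, 0.2311]
orientation: [[-0.974, 0.228, -0.0], [0.228, 0.974, 0.0], [0.0, -0.0, -1.0]]
ft_force: [0.1, 0.6, 0.6]
finger_gap: 0.0851
grasp_force: 0.0
```

Run:
```python
from h import *
to([.473,.157,.102])
im,d=read_camera('top'); cv2.imwrite('pics/t1.png',cv2.resize(im[150:330,100:340,::-1],None,fx=3,fy=3))
```

```text
1.7667 [0.4713 0.1666 0.2311] d [-0.0039 -0.0089  0.1291] turn [-0.   -0.03 -0.05] F [0.1 0.6 0.6] gap 0.08512512477491653 0.0
```

View pics/t1.png

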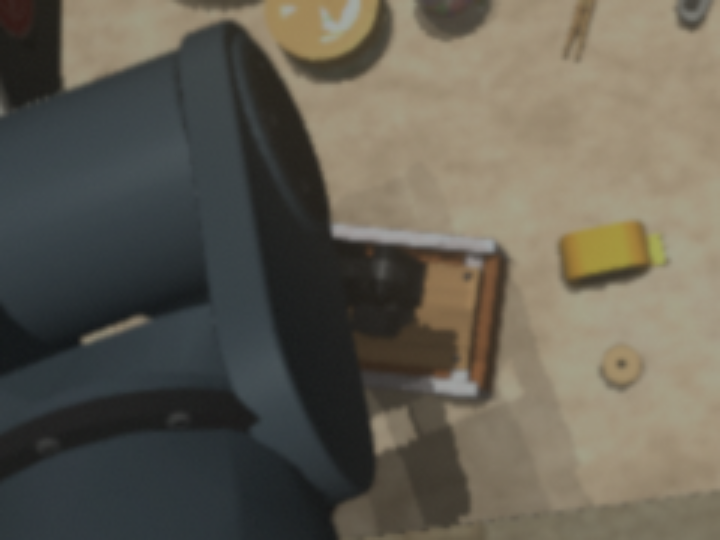

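The arm hides the pull from above at (230, 250) of the full picture, and nothing has been disturbed. The last measurement stands, so I'll correct sideways and go down.

Call:
{"op": "servo_tool", "data": {
  "rows": [0.085,-0.004,-0.009,0.02,0,0,0,0.085,0,0,0.03,0,0,0,0.085,0,0,0.03,0,0,0,0.085,0,0,0.02,0,0,0,0.085,0,0,0.01,0,0,0]
}}

```text
time: 2.23
position: [0.4716, 0.1579, 0.1188]
orientation: [[-0.974, 0.226, -0.004], [0.226, 0.974, -0.001], [0.003, -0.001, -1.0]]
ft_force: [-0.1, -0.1, 0.6]
finger_gap: 0.0851
grasp_force: 0.0
```

Run:
```python
from h import *
to([.473,.157,.102])
im,d=read_camera('scene'); cv2.imwrite('pics/s1.png',cv2.resize(im[60:240,180:380,::-1],None,fx=3,fy=3))
```

```text
2.2333 [0.4716 0.1579 0.1188] d [-0.0016 -0.0005  0.0168] turn [-0.08 -0.19  0.11] F [-0.1 -0.1  0.6] gap 0.08509632432268045 0.0
```

View pics/s1.png

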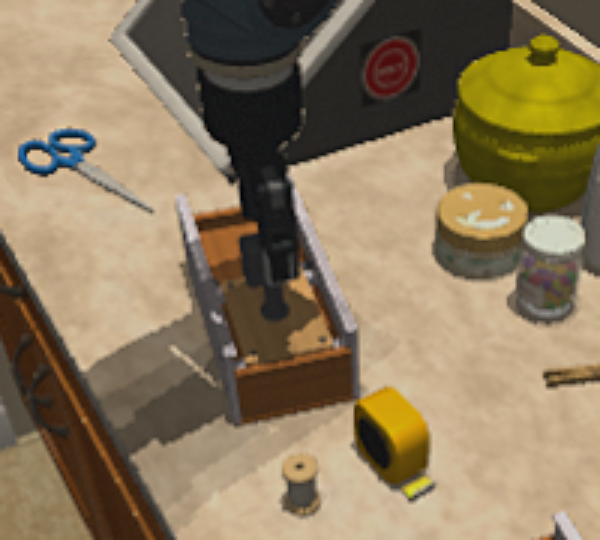

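The fingers straddle the pull at crop (275, 250), one on each side along the box's length, and clear of the rails. Now the last bit down, then close.

Call:
{"op": "servo_tool", "data": {
  "rows": [0.085,0,0,0.01,0,0,0,0.085,0,0,0.004,0,0,0,0.04,0,0,0,0,0,0,0.01,0,0,0,0,0,0,0.01,0,0,0,0,0,0],
  "grip_force": 50
}}

```text
time: 2.7
position: [0.4736, 0.1574, 0.108]
orientation: [[-0.974, 0.227, 0.001], [0.227, 0.974, 0.0], [-0.001, 0.001, -1.0]]
ft_force: [-0.4, 0.8, 0.0]
finger_gap: 0.0511
grasp_force: 0.0
```

Call:
{"op": "servo_tool", "data": {
  "rows": [0.01,0,0,0,0,0,0,0.01,0,0,0,0,0,0,0.01,0,0,0,0,0,0,0.01,0,0,0,0,0,0,0.01,0,0,0,0,0,0]
}}

```text
time: 3.12
position: [0.4734, 0.1573, 0.1079]
orientation: [[-0.974, 0.227, 0.001], [0.227, 0.974, 0.0], [-0.001, 0.0, -1.0]]
ft_force: [-0.7, -1.1, 6.4]
finger_gap: 0.0255
grasp_force: 49.4
```

```bash
python3 -c "from h import *; to([.473,.157,.102])"
```

```text
3.1167 [0.4734 0.1573 0.1079] d [ 0.0004 -0.0004  0.0059] turn [0.02 0.05 0.05] F [-0.7 -1.1  6.4] gap 0.025482749994060062 49.41892683506012
```

Call:
{"op": "servo_tool", "data": {
  "rows": [0.01,0,0,-0.005,0,0,0,0.01,0,0,-0.006,0,0,0,0.01,0,0,-0.006,0,0,0,0.01,0,0,0,0,0,0,0.01,0,0,0,0,0,0]
}}

```text
time: 3.53
position: [0.4734, 0.1572, 0.1247]
orientation: [[-0.974, 0.227, 0.001], [0.227, 0.974, 0.0], [-0.001, 0.0, -1.0]]
ft_force: [3.8, -0.2, -3.5]
finger_gap: 0.0253
grasp_force: 49.6
```

```bash
python3 -c "
from h import *; to([.473,.157,.125])
im,d=read_camera('scene'); P=pts('scene',d)[110:205,230:305]
cv2.imwrite('pics/s2.png',cv2.resize(im[90:220,210:350,::-1],None,fx=4,fy=4))"
```

```text
3.5333 [0.4734 0.1572 0.1247] d [ 0.0003 -0.0003 -0.0003] turn [0.02 0.05 0.05] F [ 3.8 -0.2 -3.5] gap 0.025284003989757046 49.55907225608826
```

View pics/s2.png

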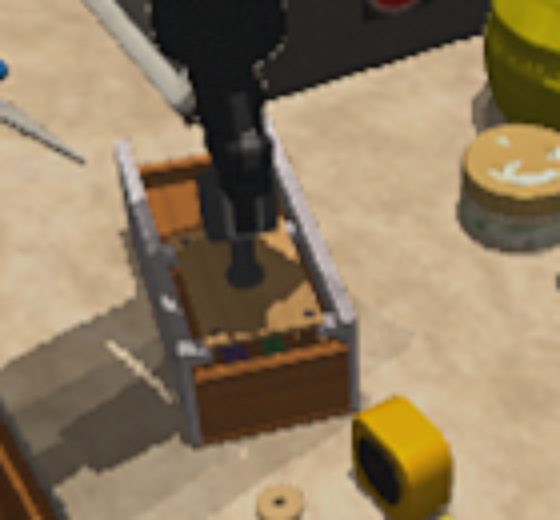

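The hatch is up, with its weight showing as −3.5 N, and pegs show under its near edge at crop (240–275, 345). I'll check the clearance to the breadbox before sliding.

```bash
python3 -c "
from h import *
e=np.array([.495,.251])
for n in('top','scene'):
    P=pts(n,np.load(n+'0.npz')['d']).reshape(-1,3)
    r=P-np.r_[.484,.2025,0]; b=np.radians(76.85); y=r[:,0]*np.cos(b)+r[:,1]*np.sin(b); x=r[:,0]*np.sin(b)-r[:,1]*np.cos(b)
    o=~((abs(x)<.062)&(abs(y)<.121))
    for lo,hi in((.1,.2),(.2,.3),(.3,.5)):
        m=o&(P[:,2]>lo)&(P[:,2]<hi)&(P[:,0]>.2)&(P[:,1]>.0); D=np.hypot(*(P[m,:2]-e).T)
        if m.any(): print(n,lo,D.min().round(3),P[m][D.argmin()].round(3))
"
```

```text
top 0.1 0.206 [0.614 0.419 0.1  ]
top 0.2 0.288 [0.731 0.417 0.2  ]
top 0.3 0.479 [0.959 0.369 0.301]
scene 0.1 0.206 [0.618 0.417 0.101]
scene 0.2 0.292 [0.736 0.416 0.2  ]
scene 0.3 0.461 [0.956 0.238 0.303]
```

At least 0.2 m is clear, so I'll slide.

Call:
{"op": "servo_tool", "data": {
  "rows": [0.01,0,0.005,0,0,0,0,0.01,0,0.01,0,0,0,0,0.01,0,0.01,0,0,0,0,0.01,0,0.01,0,0,0,0,0.01,0,0.01,0,0,0,0]
}}

```text
time: 4.0
position: [0.4836, 0.2021, 0.1242]
orientation: [[-0.974, 0.227, 0.0], [0.227, 0.974, -0.0], [-0.0, -0.0, -1.0]]
ft_force: [4.8, -2.2, -2.8]
finger_gap: 0.025
grasp_force: 49.5
```

Call:
{"op": "servo_tool", "data": {
  "rows": [0.01,0,0.01,0,0,0,0,0.01,0,0.01,0,0,0,0,0.01,0,0.01,0,0,0,0,0.01,0,0.01,0,0,0,0,0.01,0,0.005,0,0,0,0]
}}

```text
time: 4.42
position: [0.4938, 0.2462, 0.1243]
orientation: [[-0.974, 0.226, 0.0], [0.226, 0.974, 0.0], [-0.0, 0.0, -1.0]]
ft_force: [3.5, -2.2, -3.1]
finger_gap: 0.0253
grasp_force: 49.6
```

Call:
{"op": "servo_tool", "data": {
  "rows": [0.01,0,0.001,0,0,0,0,0.01,0,0.001,0,0,0,0,0.01,0,0,0,0,0,0]
}}

```text
time: 4.67
position: [0.4939, 0.2469, 0.1243]
orientation: [[-0.974, 0.227, -0.0], [0.227, 0.974, 0.0], [0.0, 0.0, -1.0]]
ft_force: [3.1, 0.2, -3.1]
finger_gap: 0.0255
grasp_force: 49.6
```

```bash
python3 -c "from h import *; to([.4954,.2512,.125])"
```

```text
4.6667 [0.4939 0.2469 0.1243] d [-0.0005  0.0045 -0.0007] turn [ 0.01 -0.01  0.05] F [ 3.1  0.2 -3.1] gap 0.025471300089686857 49.584415555000305
```

Call:
{"op": "servo_tool", "data": {
  "rows": [0.01,0,0.002,0,0,0,0,0.01,0,0.001,0,0,0,0,0.01,0,0,0,0,0,0]
}}

```text
time: 4.92
position: [0.4946, 0.2497, 0.1243]
orientation: [[-0.974, 0.227, -0.0], [0.227, 0.974, -0.0], [0.0, -0.0, -1.0]]
ft_force: [1.5, -0.3, -3.1]
finger_gap: 0.0253
grasp_force: 49.6
```

Call:
{"op": "servo_tool", "data": {
  "rows": [0.01,0,0.002,0,0,0,0,0.01,0,0,0,0,0,0]
}}

```text
time: 5.08
position: [0.4951, 0.2518, 0.1243]
orientation: [[-0.974, 0.227, -0.0], [0.227, 0.974, -0.0], [0.0, -0.0, -1.0]]
ft_force: [1.5, 0.2, -3.4]
finger_gap: 0.0256
grasp_force: 49.6
```

Call:
{"op": "servo_tool", "data": {
  "rows": [0.01,0,0.0015,0,0,0,0,0.01,0,0,0,0,0,0]
}}

```text
time: 5.25
position: [0.4951, 0.2522, 0.1239]
orientation: [[-0.974, 0.227, -0.001], [0.227, 0.974, -0.002], [0.001, -0.002, -1.0]]
ft_force: [2.4, -9.1, -4.0]
finger_gap: 0.0254
grasp_force: 50.0
```

Call:
{"op": "servo_tool", "data": {
  "rows": [0.01,0,0.001,0,0,0,0,0.01,0,0,0,0,0,0]
}}

```text
time: 5.42
position: [0.4951, 0.2523, 0.1237]
orientation: [[-0.974, 0.227, -0.002], [0.227, 0.974, -0.004], [0.001, -0.004, -1.0]]
ft_force: [1.6, -15.5, -1.6]
finger_gap: 0.0252
grasp_force: 50.0
```

That is the stop: the force rises and the position holds. I'll ease off the push and lower about 17 mm.

Call:
{"op": "servo_tool", "data": {
  "rows": [0.01,0,-0.0015,0.004,0,0,0,0.01,0,0,0.005,0,0,0,0.01,0,0,0.005,0,0,0,0.01,0,0,0.002,0,0,0,0.01,0,0,0,0,0,0]
}}

```text
time: 5.83
position: [0.4951, 0.2522, 0.108]
orientation: [[-0.974, 0.227, -0.001], [0.227, 0.974, -0.001], [0.001, -0.001, -1.0]]
ft_force: [0.8, -6.3, -2.7]
finger_gap: 0.0254
grasp_force: 50.3
```

Call:
{"op": "servo_tool", "data": {
  "rows": [0.01,0,0,0.001,0,0,0,0.01,0,0,0,0,0,0]
}}

```text
time: 6.0
position: [0.4952, 0.2522, 0.1079]
orientation: [[-0.974, 0.227, -0.001], [0.227, 0.974, -0.001], [0.0, -0.001, -1.0]]
ft_force: [-2.6, -8.8, 9.6]
finger_gap: 0.025
grasp_force: 52.0
```

The hatch is resting on the track. I'll relax the y push so the fingers let go evenly, and open.

Call:
{"op": "servo_tool", "data": {
  "rows": [0.01,0,-0.0007,0,0,0,0,0.035,0,0,0,0,0,0,0.06,0,0,0,0,0,0,0.085,0,0,0,0,0,0,0.085,0,0,0,0,0,0]
}}

```text
time: 6.42
position: [0.4951, 0.2522, 0.1072]
orientation: [[-0.974, 0.227, -0.0], [0.227, 0.974, 0.0], [0.0, 0.0, -1.0]]
ft_force: [-0.4, -0.6, -0.3]
finger_gap: 0.0701
grasp_force: 0.0
```

Call:
{"op": "servo_tool", "data": {
  "rows": [0.085,0,0,0,0,0,0,0.085,0,0,0,0,0,0,0.085,0,0,0,0,0,0]
}}

```text
time: 6.67
position: [0.4952, 0.252, 0.1072]
orientation: [[-0.974, 0.227, -0.0], [0.227, 0.974, -0.0], [0.0, -0.0, -1.0]]
ft_force: [-0.8, -0.0, -0.6]
finger_gap: 0.085
grasp_force: 0.0
```

Call:
{"op": "servo_tool", "data": {
  "rows": [0.085,0,0,-0.01,0,0,0,0.085,0,0,-0.025,0,0,0,0.085,0,0,-0.035,0,0,0,0.085,0,0,-0.035,0,0,0,0.085,0,0,-0.03,0,0,0]
}}

```text
time: 7.08
position: [0.4952, 0.252, 0.2454]
orientation: [[-0.974, 0.227, 0.001], [0.227, 0.974, 0.001], [-0.001, 0.001, -1.0]]
ft_force: [0.1, 0.0, 0.0]
finger_gap: 0.0849
grasp_force: 0.0
```

Call:
{"op": "servo_tool", "data": {
  "rows": [0.085,0.02,0.015,0,0,0,0,0.085,0.026,0.02,0,0,0,0,0.085,0.026,0.02,0,0,0,0,0.085,0.026,0.02,0,0,0,0,0.085,0.026,0.02,0,0,0,0]
}}

```text
time: 7.5
position: [0.3949, 0.3736, 0.2432]
orientation: [[-0.974, 0.227, 0.001], [0.227, 0.974, 0.001], [-0.0, 0.001, -1.0]]
ft_force: [-0.1, -0.1, -0.2]
finger_gap: 0.0855
grasp_force: 0.0
```

Call:
{"op": "servo_tool", "data": {
  "rows": [0.085,0.026,0.02,0,0,0,0,0.085,0.026,0.02,0,0,0,0,0.085,0.026,0.02,0,0,0,0,0.085,0.015,0.01,0,0,0,0,0.085,0,0,0,0,0,0]
}}

```text
time: 7.92
position: [0.3189, 0.464, 0.243]
orientation: [[-0.975, 0.224, -0.0], [0.224, 0.975, 0.001], [0.0, 0.001, -1.0]]
ft_force: [0.3, -1.2, -1.3]
finger_gap: 0.0851
grasp_force: 0.0
```

Run:
```python
from h import *
c=np.r_[.484,.2025]; b=np.radians(76.85)
for n,(u0,v0,u1,v1) in (('top',(145,212,278,292)),('scene',(230,90,305,205))):
    im,d=read_camera(n); Q=pts(n,d)[v0:v1,u0:u1].reshape(-1,3)
    r=Q[:,:2]-c; y=r@[np.cos(b),np.sin(b)]; x=r@[np.sin(b),-np.cos(b)]
    m=(Q[:,2]>.13)&(Q[:,2]<.17)&(abs(x)<.06)&(abs(y)<.12)
    print(n,m.sum(),'y',np.percentile(y[m],[2,98]),'x',np.percentile(x[m],[2,98]),'ztop',np.percentile(Q[m,2],[50,90]))
    if n=='scene': cv2.imwrite('pics/s3.png',cv2.resize(im[60:320,200:420,::-1],None,fx=2.3,fy=2.3))
to([0,0,0])
```

```text
top 305 y [0.037072   0.06171923] x [-0.02290208  0.0195084 ] ztop [0.14089926 0.14304294]
scene 149 y [0.03672143 0.06099025] x [-0.02160677  0.02297105] ztop [0.13943975 0.14144906]
8.0167 [0.321  0.462  0.2428] d [ 0.2087 -0.5225  0.2426] turn [0.01 0.02 0.13] F [ 0.5 -1.  -0.1] gap 0.08502360734205612 0.0
```

View pics/s3.png

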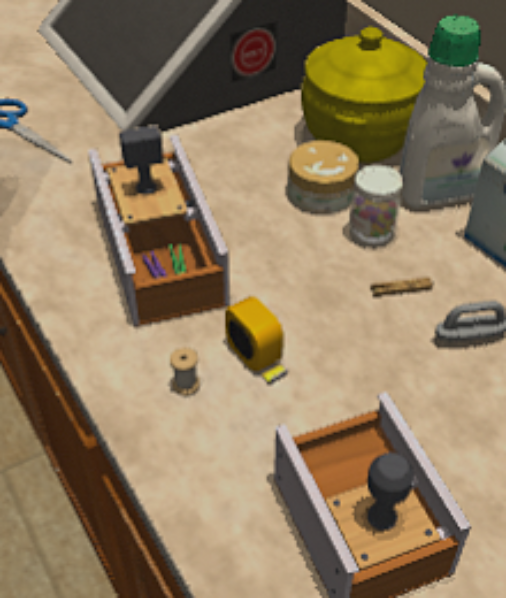

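The hatch is fully open and down, with the pull at box y of about 0.049 and its top at 0.141. The pegs show at crop (165, 260) and the short box is still shut.

```bash
python3 -c "from plant import *; print(hand_in())"
```

```text
the job is handed in; nothing more can be done
None
```

The longer box is open: its hatch was lifted over the bumps, slid to the stop and let down in the track with the pegs uncovered. The shorter box is still shut, and I handed the job in at about 8 s.

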